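# Index the vial rack to the dispensing needle

### The arm

A 6-joint arm with a two-finger parallel gripper is mounted at the origin on the work surface. World frame = base frame: x ahead of the robot, y to its left, z up, the work surface at z = 0. Lengths are in m, angles in rad, forces in N, time in s.
With the tool pointing down it reaches from about 0.4 to 0.925 m from the base axis. Payload 3.4 kg.
Tool frame: the origin (TCP) lies at the very end of the fingers, on their centre line; the grasp point (between the pads) lies 19 mm behind it; z points along the fingers, y is the direction in which the jaws open and shut (so a half turn about z gives the same grasp; the last joint's range is limited). The gripper opens to 85 mm and grips with 20 to 120 N. Pads are 22 mm wide; open, the fingers measure 114 mm over their backs; the gripper's body (76 mm by 85 mm) begins 54 mm behind the grasp point. The pads swing forward as they close: fully open they stand 13 mm farther back than shut.
Start: joints at [1.175, 0.307, 1.506, -0, 1.328, -0.073], TCP at [0.182, 0.545, 0.231] pointing down, gripper open.
Joint ranges: [-3.12, 3.12], [-1.05, 2.28], [0.14, 2.33], [-1.42, 4.57], [0.1, 2.73], [-2.68, 2.68]. Speed limits (rad/s): [2.57, 2.57, 3.14, 3.14, 3.14, 3.14].

### API

Orientations are given as a rotation vector (axis times angle).
In Python, from rig import r gives the robot as it stands. Calls block until the motion is done:
- r.reach(position, orientation): joint-space move of the TCP to a pose.
- r.move_straight(position, ori=None, velocity=0.15, force_limit=None): straight line of the TCP; ori=None keeps the orientation; velocity is the mean speed in m/s. With force_limit (N) it stops when the force on the tool has changed by that much, and returns True; else False.
- r.goto_joints(angles): joint-space move.
- r.gripper_to(opening, grasp_force=None): finger opening in m; grasp_force is the grip in N (None keeps the last); returns when the fingers have stopped.
- r.pause(seconds).
- r.solve_ik(position, orientation): joint angles nearest the present ones, or None.
- r.state(): the state.
- r.snapshot(name): name is "scene" or "top"; returns a dict with "pixels" (480x640x3 uint8, blue, green, red), "mtx" (3x3 intrinsics, pixels), "extrinsics" (4x4, takes a point from world to camera coordinates). Camera axes: x right, y down, z forward; pixel columns grow to the right and rows downward; lengths in m; the calibration is good to about 2 mm. A picture is of the moment at which its call begins. There is no depth.
A pose or a line that the arm cannot do raises r.IKError and nothing moves.
- r.close_job(): hands the job in, once; it reports no verdict.
The state is a dict: "time": time; "joint_positions": joint angles; "joint_vel": joint speeds; "joint_efforts": joint torques, N m; "ee_pos": TCP position; "orientation": TCP orientation; "ft_force": force on the tool from outside, world axes, zero at the start; "torque": the same for the moment, N m; "width": finger opening in m.
Only numpy, scipy, OpenCV 4.12 (cv2) and the standard library are available. Lean on these libraries where they do the work, as an engineer would, in place of code of your own. Each camera call takes 0.05 s, during which the arm holds its last target.

### The job

Pump the press paddle on the end of the indexing shuttle to advance its vial rack, one tooth per full stroke, until the one tall vial in the rack stands under the tip of the dispensing needle, then let go and leave it there. Do not overshoot, since the ratchet cannot go back, and move the rack only with the paddle: do not push it by hand.

Things in the scene. Friction and masses are not known exactly. Their poses are not given: they have to be found in the camera images.
- paddle (a point): Centre of the top face of the only paddle: a black pad 52 x 44 mm on a 110 mm steel lever out of the grey drive box at one end of the shuttle. Up at rest, 108 mm above the table, tilted 12 degrees. Pressed straight down (8 to 18 N) it meets a firm stop 46 mm lower, shifting under 5 mm sideways, and springs up when let go. A stroke goes to the stop and fully up. Press with closed gripper.
- tall_vial (a point): Top centre of the one tall vial in the rack: glass, white cap, 22 mm wide, top 130 mm above the table, 40 mm taller than the rest, in the middle of the row next to the posts. It travels with the rack, straight away from the drive box: 30 mm per full stroke (the first stroke only lines it up with a tooth stop, 5 to 38 mm on), never back.
- needle (a point): Tip of the dispensing needle, 144 mm above the table, in line with the tall vial's path: thin 3 mm steel pointing down from a clear 18 mm syringe barrel, on an aluminium post and arm. It has one of three places 30 mm apart; the other posts carry a black box reader and a wide steel funnel. Fixed; one of the rack's stops lies within 3 mm of it.
- rack: White two-storey vial rack, 78 x 160 mm, on a sliding plate with a row of steel ratchet pins; held by a 5 N friction brake. Origin: centre of the plate's underside, 26 mm above the table. +y: direction of travel, away from the paddle; z up.

How it is judged:
By the outcome, as a careful person would: the job done as asked, in the order asked, and still so for the second after the job is handed in, with the robot touching nothing.
It also fails if it takes over 29 s, if anything falls off the work surface, if the arm or the gripper's body presses on something with over 40 N, if the wrist force passes 120 N, or if a joint passes its speed limit or range.

## Working session

There is one attempt and no reset: what is moved stays moved. The work goes in short steps, each a Python script; the robot and the scene stay as the last script left them, time stands still between calls to the robot, and variables do not carry over. Pictures are saved under pics/ and viewed, and the job is handed in when it is done.

```bash
mkdir -p pics; ls; python3 - <<'E'
from rig import r
import cv2
for n in("scene","top"):
    s=r.snapshot(n); cv2.imwrite(f"pics/{n}0.png",s["pixels"]); print(n,s["mtx"].tolist(),s["extrinsics"].round(4).tolist())
    import numpy as np; np.savez(f"{n}.npz",K=s["mtx"],E=s["extrinsics"])
print(r.state())
E
```

```text
pics
scene [[539.6730428993284, 0.0, 320.12089783657814], [0.0, 539.6730428993284, 243.2967852583595], [0.0, 0.0, 1.0]] [[0.0043, 1.0, 0.0036, -0.0633], [0.6942, -0.0004, -0.7197, -0.3086], [-0.7197, 0.0056, -0.6942, 1.3361], [0.0, 0.0, 0.0, 1.0]]
top [[529.2808225705878, 0.0, 320.46260368591373], [0.0, 529.2808225705878, 236.74044941987864], [0.0, 0.0, 1.0]] [[-0.0049, -0.9997, 0.0236, 0.0481], [-0.9976, 0.0033, -0.0692, 0.5592], [0.0691, -0.0239, -0.9973, 0.8517], [0.0, 0.0, 0.0, 1.0]]
{'time': 0.1, 'joint_positions': array([ 1.17452759e+00,  3.07508743e-01,  1.50755799e+00,  2.48142603e-05,
        1.32840174e+00, -7.34956437e-02]), 'joint_vel': array([ 1.55970443e-03, -2.17860902e-03, -1.00482128e-03, -2.34394938e-06,
        4.15212260e-05, -1.66404262e-03]), 'joint_efforts': array([ 7.79292386e-04, -4.58524919e+01, -2.52607298e+01, -2.27341852e-04,
        5.34917650e-03,  7.87663822e-06]), 'ee_pos': array([0.18215554, 0.54471578, 0.23046136]), 'orientation': array([-5.04747900e-01, -3.10031222e+00,  2.85639701e-03]), 'ft_force': array([ 0.45578955,  0.17804069, -0.53769869]), 'torque': array([-0.03120736, -0.01971056, -0.01449693]), 'width': 0.08514632152225257}
```

View pics/scene0.png

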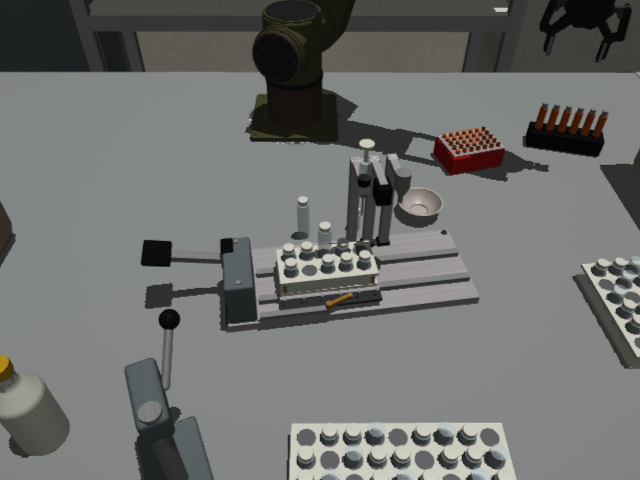

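View pics/top0.png

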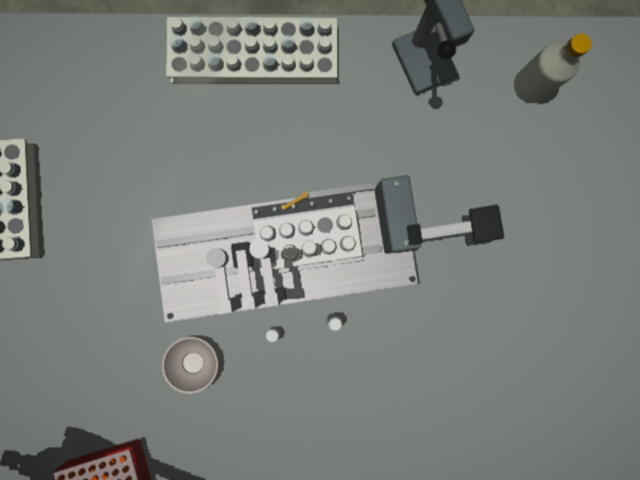

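```bash
python3 - <<'E'
import cv2
a=cv2.imread("pics/scene0.png")[130:320,220:410]; b=cv2.imread("pics/top0.png")[180:345,150:430]
cv2.imwrite("pics/s0z.png",cv2.resize(a,None,fx=3.15,fy=3.15,interpolation=cv2.INTER_CUBIC))
cv2.imwrite("pics/t0z.png",cv2.resize(b,None,fx=2.8,fy=2.8,interpolation=cv2.INTER_CUBIC))
E
```

```text
(no output)
```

View pics/s0z.png

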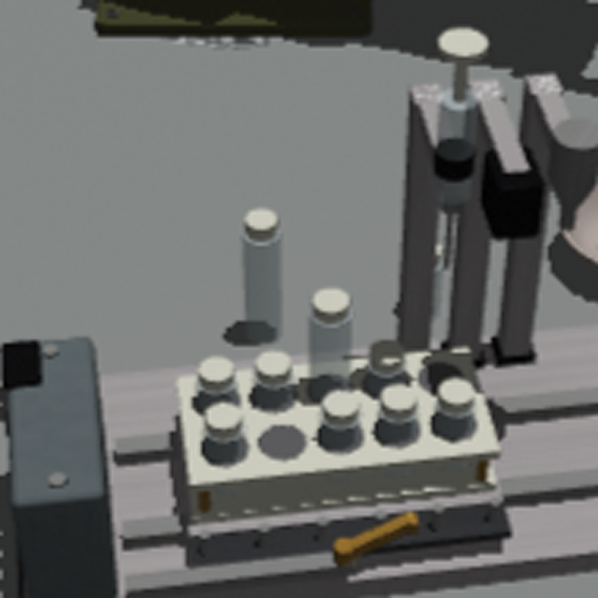

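View pics/t0z.png

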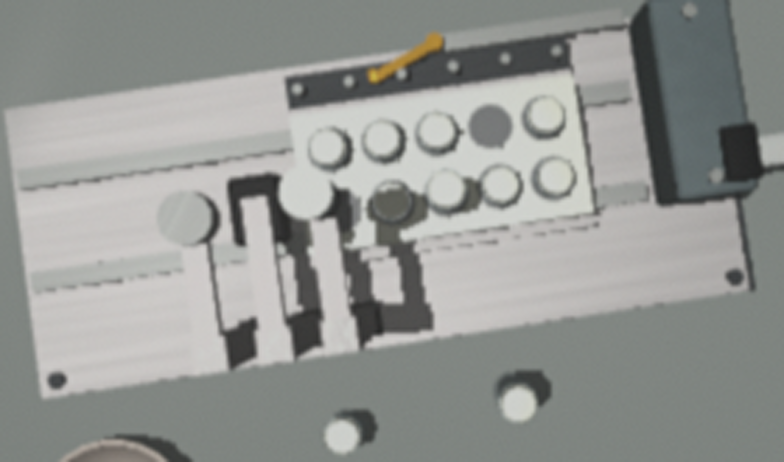

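```bash
cat > h.py <<'E'
import numpy as np, cv2
C={n:np.load(f"{n}.npz") for n in("scene","top")}
def ray(n,px,z):
    K,E=C[n]["K"],C[n]["E"]; d=E[:3,:3].T@np.linalg.inv(K)@[*px,1]; o=-E[:3,:3].T@E[:3,3]
    return o+d*(z-o[2])/d[2]
def proj(n,p):
    K,E=C[n]["K"],C[n]["E"]; q=K@(E[:3,:3]@p+E[:3,3]); return q[:2]/q[2]
E
python3 - <<'E'
from h import *
a=cv2.imread("pics/scene0.png")[135:240,310:410]
cv2.imwrite("pics/s0n.png",cv2.resize(a,None,fx=5.5,fy=5.5,interpolation=cv2.INTER_NEAREST))
for n,f in(("scene",None),("top",None)):
    im=cv2.imread(f"pics/{n}0.png"); g=cv2.inRange(im,(0,0,0),(38,38,38))
    cn,_=cv2.findContours(g,cv2.RETR_EXTERNAL,cv2.CHAIN_APPROX_NONE)
    for c in cn:
        if cv2.contourArea(c)>150:
            (x,y),wh,an=cv2.minAreaRect(c); print(n,(round(x),round(y)),np.round(wh),ray(n,(x,y),.108).round(4))
    # caps
t1=ray("scene",(325.1,226.2),.13); t2=ray("top",(309.6,247.9),.13); print("tall",t1,t2, proj("scene",t2),proj("top",t1))
# syringe top: scene (366.9,143.6) top(259.7,249)
for z in (.24,.26,.28,.3,.32): print(z,ray("scene",(366.9,143.6),z),ray("top",(259.7,249.),z))
E
```

```text
scene (156, 445) [71. 37.] [ 0.8897 -0.1294  0.108 ]
scene (169, 319) [19. 20.] [ 0.7076 -0.1508  0.108 ]
scene (240, 306) [32. 31.] [ 0.6845 -0.0548  0.108 ]
scene (156, 252) [25. 30.] [ 0.5771 -0.1964  0.108 ]
scene (382, 190) [20. 29.] [0.4214 0.171  0.108 ]
scene (564, 139) [78. 26.] [0.2555 0.5502 0.108 ]
scene (112, 51) [46. 27.] [-0.1447 -0.4628  0.108 ]
scene (584, 26) [87. 63.] [-0.3018  0.7885  0.108 ]
scene (302, 70) [ 99. 144.] [-0.0405  0.0192  0.108 ]
scene (44, 35) [70. 89.] [-0.2384 -0.6658  0.108 ]
top (437, 30) [57. 38.] [ 0.8688 -0.1316  0.108 ]
tall [0.54016982 0.06842102 0.13      ] [0.53576812 0.06409664 0.13      ] [322.35805944 224.34726701] [306.56809833 244.83985905]
0.24 [0.47247461 0.13236745 0.24      ] [0.52935364 0.12535252 0.24      ]
0.26 [0.50269412 0.12907413 0.26      ] [0.52842407 0.12353663 0.26      ]
0.28 [0.53291362 0.12578081 0.28      ] [0.5274945  0.12172074 0.28      ]
0.3 [0.56313313 0.12248749 0.3       ] [0.52656493 0.11990485 0.3       ]
0.32 [0.59335263 0.11919417 0.32      ] [0.52563536 0.11808896 0.32      ]
```

View pics/s0n.png

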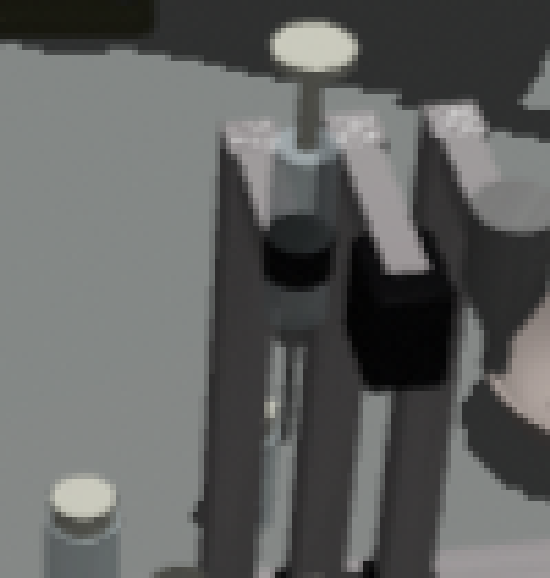

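```bash
python3 - <<'E'
from h import *
for n,(x0,x1,y0,y1) in (("scene",(130,180,230,275)),("top",(455,515,195,255))):
    im=cv2.imread(f"pics/{n}0.png"); g=np.zeros(im.shape[:2],np.uint8); g[y0:y1,x0:x1]=cv2.inRange(im,(0,0,0),(60,60,60))[y0:y1,x0:x1]
    c=max(cv2.findContours(g,0,1)[0],key=cv2.contourArea); R=cv2.minAreaRect(c); print(n,R,ray(n,R[0],.108).round(4),cv2.boundingRect(c))
    cv2.imwrite(f"pics/pad_{n}.png",cv2.resize(im[y0:y1,x0:x1],None,fx=9,fy=9,interpolation=cv2.INTER_NEAREST))
E
```

```text
scene ((160.37033081054688, 253.09353637695312), (38.00252914428711, 25.618000030517578), 2.8624050617218018) [ 0.5784 -0.1893  0.108 ] (141, 240, 39, 27)
top ((481.9461975097656, 224.78863525390625), (34.95539855957031, 38.352195739746094), 80.90972137451172) [ 0.5703 -0.1926  0.108 ] (463, 205, 41, 40)
```

View pics/pad_scene.png

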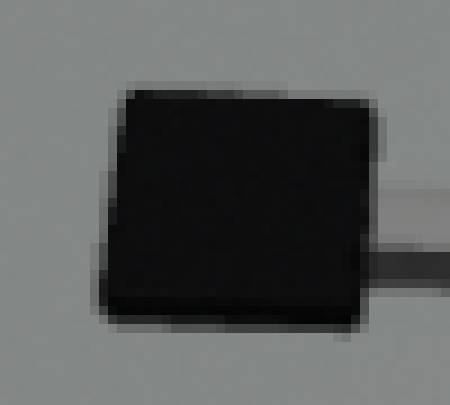

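View pics/pad_top.png

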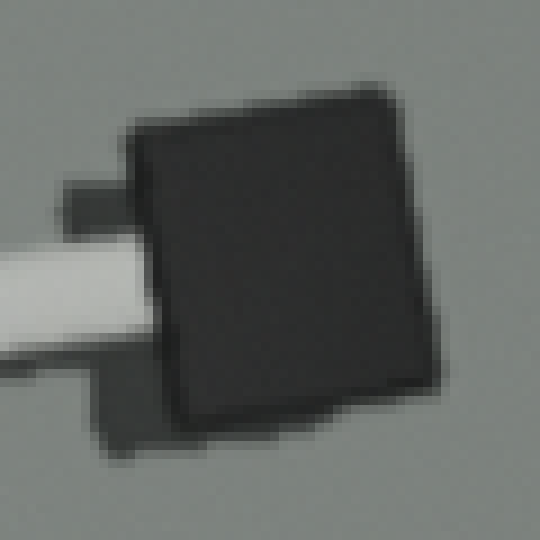

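```bash
python3 - <<'E'
from h import *
from rig import r
P=[ray("scene",(156.9,252.4),.108),ray("top",(486.9,222.8),.108)];print(P)
p=(P[0]+P[1])/2
s=r.state(); j=s["joint_positions"]
o=np.pi*np.array([.7071,.7071,0])
q=r.solve_ik([p[0],p[1],.40],o); print(q)
q1=r.solve_ik(s["ee_pos"]+[0,0,.17],s["orientation"]); print(q1)
assert q is not None and abs(q[5])<2.3
r.gripper_to(0.0); print(r.state()["time"])
r.move_straight(s["ee_pos"]+[0,0,.17],velocity=.4)
r.goto_joints(q); print(r.state()["time"])
r.move_straight([p[0],p[1],.135],velocity=.25)
s=r.state();print(s["time"],s["ee_pos"],s["ft_force"],s["width"])
for n in("scene","top"): cv2.imwrite(f"pics/{n}1.png",r.snapshot(n)["pixels"])
E
```

```text
[array([ 0.57685497, -0.19508758,  0.108     ]), array([ 0.57324992, -0.20015459,  0.108     ])]
[-4.00463073e-01  2.78955212e-01  1.13435010e+00 -1.14547550e-05
  1.72825941e+00 -4.00464869e-01]
[ 1.17452759e+00  2.27466764e-01  1.20423674e+00  2.43301865e-05
  1.71176496e+00 -7.34862692e-02]
0.8667
4.3917
5.6 [ 0.57614958 -0.19793271  0.13629631] [0.92606827 0.14445767 0.28795722] 0.00033671513269972243
```

View pics/scene1.png

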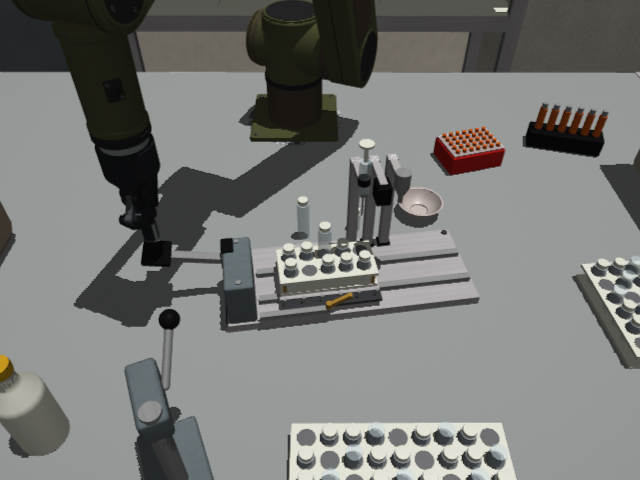

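View pics/top1.png

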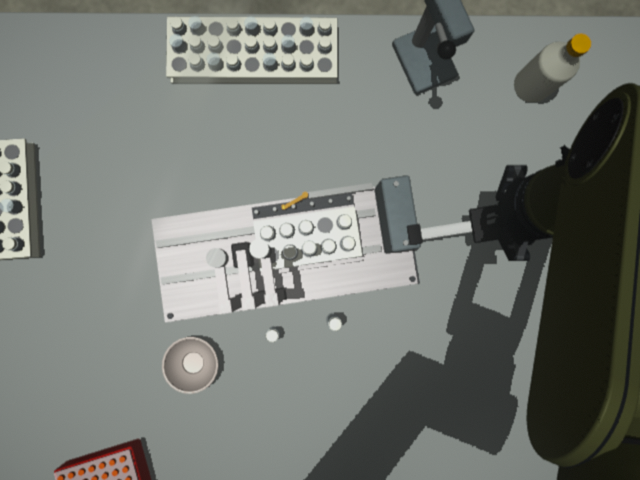

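```bash
cat > stroke.py <<'E'
from h import *
from rig import r
import sys
k=sys.argv[1]
s=r.state(); x,y=s["ee_pos"][:2]
hit=r.move_straight([x,y,.054],velocity=.06,force_limit=32)
s=r.state();print(hit,s["time"],s["ee_pos"],s["ft_force"])
im=r.snapshot("scene")["pixels"]; cv2.imwrite(f"pics/down{k}.png",im)
r.move_straight([x,y,.135],velocity=.1)
r.pause(.2)
s=r.state();print(s["time"],s["ee_pos"],s["ft_force"])
for n in("scene","top"): cv2.imwrite(f"pics/{n}{k}.png",r.snapshot(n)["pixels"])
a=cv2.imread(f"pics/scene{k}.png")[130:320,220:410]
cv2.imwrite(f"pics/sz{k}.png",cv2.resize(a,None,fx=3.15,fy=3.15,interpolation=cv2.INTER_CUBIC))
E
python3 stroke.py 2
```

```text
True 6.8333 [ 0.57665435 -0.20044223  0.06348191] [-3.58075783  0.57372941  9.45416463]
7.9583 [ 0.57580749 -0.19788896  0.13408393] [ 0.23591535 -0.3944024   0.59156842]
```

View pics/sz2.png

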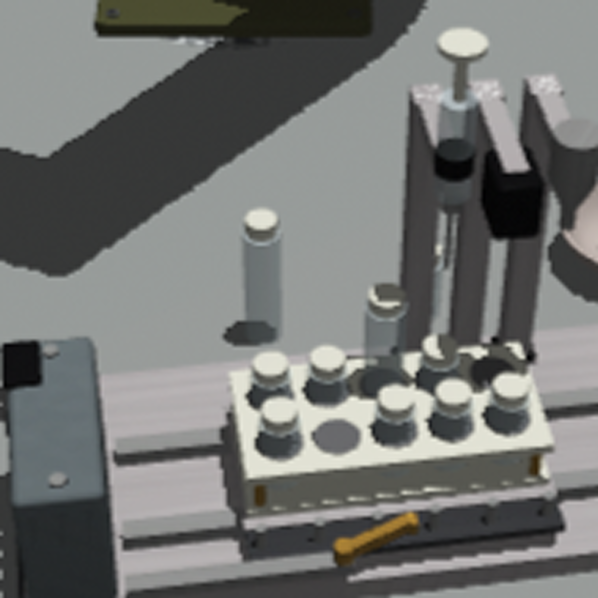

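View pics/scene2.png

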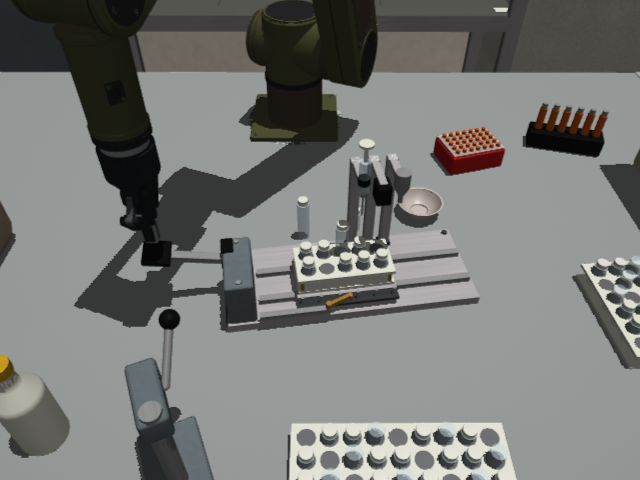

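View pics/top2.png

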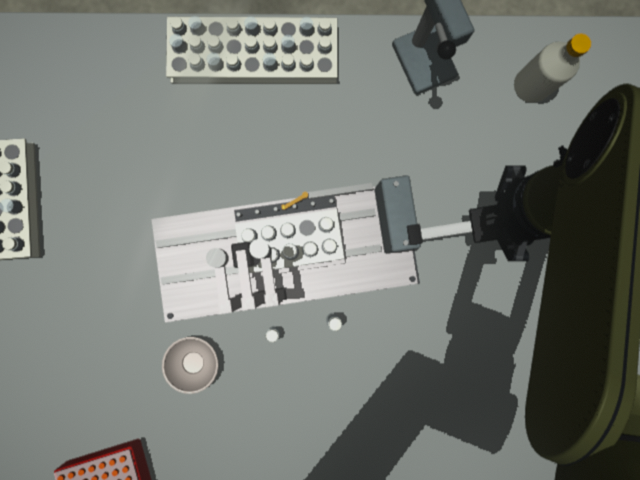

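```bash
python3 - <<'E'
from h import *
for px in((325.1,226.2),(342.9,224.9)):print("tall",ray("scene",px,.13))
print("needle",ray("scene",(362.2,214.8),.144))
a,b=ray("scene",(325.1,226.2),.13),ray("scene",(342.9,224.9),.13)
d=(b-a)/np.linalg.norm(b-a);print(np.linalg.norm(b-a),d)
# pinned dir from rack front pins in top 0
for n,k in(("top","0"),("top","2")):
    im=cv2.imread(f"pics/{n}{k}.png"); 
# predicted cap px for dist
for t in (28,30,56,58,60): 
    p=a+d*t/1000;print(t,proj("scene",p),proj("scene",p+[0,0,.014]),proj("top",p+[0,0,.15]))
A=cv2.imread("pics/top0.png")[170:330,220:400];B=cv2.imread("pics/top2.png")[170:330,220:400]
cv2.imwrite("pics/cmp.png",cv2.resize(np.vstack([A,B])[:, :],None,fx=1.8,fy=1.8,interpolation=cv2.INTER_CUBIC))
cv2.imwrite("pics/cmp.png",cv2.resize(np.hstack([A[20:80,20:180],B[20:80,0:160]]),None,fx=2.5,fy=5,interpolation=cv2.INTER_CUBIC) if 0 else cv2.resize(np.vstack([A[15:75],B[15:75]]),None,fx=4.4,fy=4.4,interpolation=cv2.INTER_CUBIC))
n=cv2.imread("pics/scene2.png")[190:230,340:380]; cv2.imwrite("pics/n2.png",cv2.resize(n,None,fx=14,fy=14,interpolation=cv2.INTER_NEAREST))
E
```

```text
tall [0.54016982 0.06842102 0.13      ]
tall [0.53709553 0.09681577 0.13      ]
needle [0.52871754 0.12727682 0.144     ]
0.028560687230286347 [-0.10764045  0.99418989  0.        ]
28 [342.55150565 224.92545183] [342.83991291 218.31817264] [281.97137084 240.50116432]
30 [343.79443    224.83467646] [344.09698957 218.22765042] [280.23570105 240.69444367]
56 [359.90886023 223.65777987] [360.39440091 217.05407223] [257.63948831 243.21069502]
58 [361.14508868 223.56749352] [361.64462832 216.96404323] [255.89881382 243.40453169]
60 [362.38084092 223.47724196] [362.89436864 216.8740493 ] [254.15778102 243.59840825]
```

View pics/cmp.png

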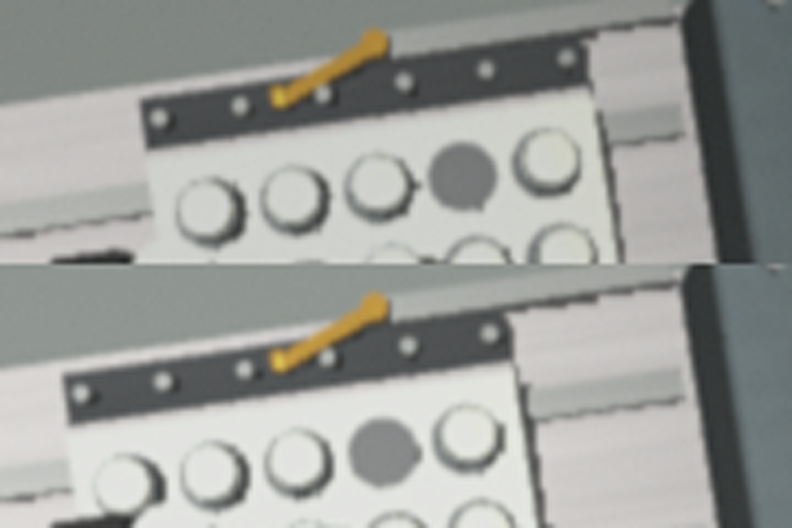

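View pics/n2.png

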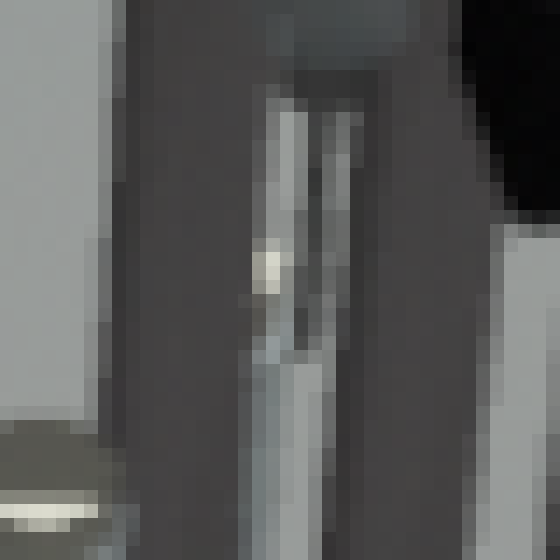

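```bash
python3 stroke.py 3; python3 - <<'E'
import cv2
A=cv2.imread("pics/top2.png")[185:285,220:400];B=cv2.imread("pics/top3.png")[185:285,220:400]
import numpy as np
cv2.imwrite("pics/cmp3.png",cv2.resize(np.vstack([A,B]),None,fx=3,fy=3,interpolation=cv2.INTER_CUBIC))
n=cv2.imread("pics/scene3.png")[190:240,335:390]; cv2.imwrite("pics/n3.png",cv2.resize(n,None,fx=12,fy=12,interpolation=cv2.INTER_NEAREST))
E
```

```text
True 9.2 [ 0.57730766 -0.20083566  0.06340379] [-2.84709544 -0.07756862  9.68711357]
10.325 [ 0.57551696 -0.19779059  0.1340595 ] [-0.37181323  0.27704622 -0.20718657]
```

View pics/n3.png

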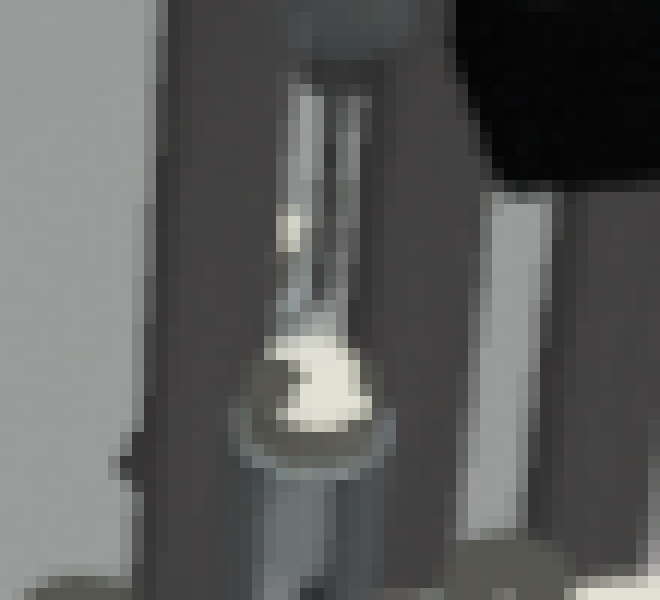

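View pics/cmp3.png

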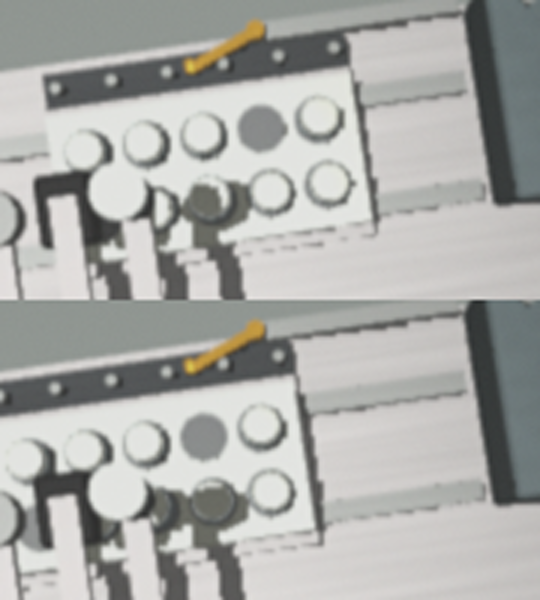

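View pics/scene3.png

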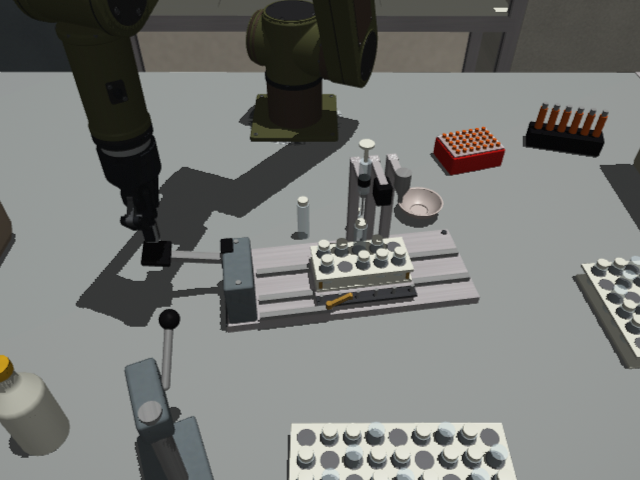

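```bash
python3 - <<'E'
from rig import r
import cv2
p=r.state()["ee_pos"]; r.move_straight([p[0],p[1],.22],velocity=.15); r.pause(.3)
im=r.snapshot("scene")["pixels"]; cv2.imwrite("pics/fin.png",im)
b=cv2.imread("pics/scene3.png"); print(cv2.absdiff(im,b)[235:310,300:430].max(), r.state()["time"])
r.close_job()
E
```

```text
6 11.4917
the job is handed in; nothing more can be done
```

View pics/fin.png

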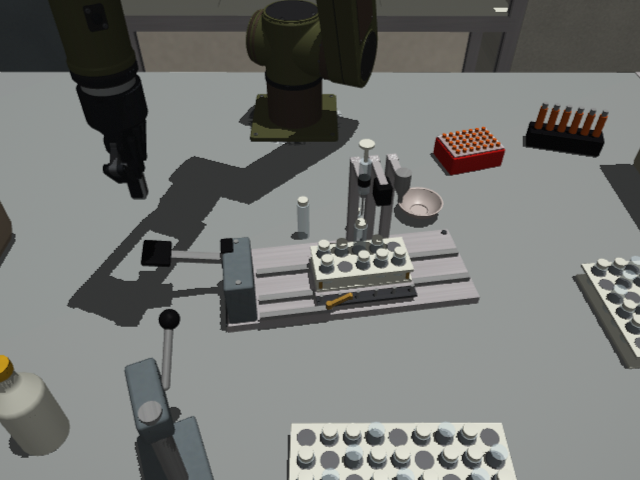

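The tall vial now stands under the needle tip, and I handed the job in at 11.5 s. It took two full strokes of the paddle with the closed gripper, each pressed to the firm stop and fully released. I then raised the gripper about 9 cm clear of the paddle.

- **Travel:** the first stroke moved the vial about 28.5 mm, leaving roughly 30 mm to the needle. The second stroke was one full tooth.
- **Alignment:** in the scene view the vial cap is centred at pixel column 361.2 and the needle tip is at about 361.8, so they are about 1 mm apart along the travel direction.
- **Still in place:** the rack region of the image was unchanged after the gripper lifted away, and the paddle is up.
- **Disagreements:** the two cameras differed by 4 to 5 mm in absolute position, so I compared the vial and needle within the scene camera alone. Across the travel direction, the measured needle row was about 1.3 pixels (3 mm) off the vial path I predicted. I put that down to calibration.

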